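# Tighten the wing nut of the key clamp

### The arm

A 6-joint arm with a two-finger parallel gripper is mounted at the origin on the work surface. World frame = base frame: x ahead of the robot, y to its left, z up, the work surface at z = 0. Lengths are in m, angles in rad, forces in N, time in s.
With the tool pointing down it reaches from about 0.35 to 0.85 m from the base axis. Payload 8.1 kg.
Tool frame: the origin (TCP) lies between the finger pads; the fingertips stand 11 mm ahead of it and the grasp point (between the pads) lies 8 mm behind it; y points along the fingers, x is the direction in which the jaws open and shut, and the axes are right-handed (so a half turn about y gives the same grasp; the last joint's range is limited). The gripper opens to 93 mm and grips with 3 to 60 N. Pads are 15 mm wide; open, the fingers measure 128 mm over their backs; the gripper's body (75 mm by 188 mm) begins 65 mm behind the grasp point.
Start: joints at [-1.311, 0.13, 1.488, -0, 1.523, -0.085], TCP at [0.203, -0.565, 0.23] pointing down, gripper open.
Joint ranges: [-2.96, 2.96], [-0.89, 2.26], [0.02, 2.5], [-1.34, 4.48], [0, 2.73], [-2.66, 2.66]. Speed limits (rad/s): [2.39, 2.39, 2.79, 3.14, 3.14, 3.14].

### API

Orientations are given as a rotation vector (axis times angle).
In Python, from plant import readout, optics, robot gives the robot as it stands.
- The arm moves only by the shell command python3 -m creep 'ROWS' [FORCE]. ROWS is JSON, a list that holds one entry, the list of rows, each a list of 7 numbers: the closure, from 0 (fully open) to 1 (shut), then the shift along the tool's x, y, z in cm, then the turn, a rotation vector about the tool's x, y, z in degrees. In form: [[[grip, x, y, z, wx, wy, wz], ...]]. A call has exactly 8 rows; each row shifts and turns the pose as measured when the row begins, along the tool's axes as they then stand; what a row does not reach is not made up. A row lasts 1/10 s, in which the tool goes at most 50 mm and 8.59 degrees, less where a joint would pass 70% of its speed; a pose out of reach is approached as far as the arm can. A call is refused whole if a number of a shift passes 5 or a number of a turn 8.59, either way. A call with a gripper value outside its range is refused whole. The fingers move at their own pace and stop on an object; FORCE is the grip in N (left out, the last holds). Time passes only in rows, so rows that do not move let the fingers close, or fill a call up. It gives the time, the measured TCP pose, the force and the opening at its end, in the units of the state.
- readout.read_state(): the state, without advancing time (a new reading comes with each control period).
- optics.read_camera(name): name is "side" or "top" or "wrist"; returns a dict with "frame" (420x560x3 uint8, red, green, blue), "depth" (420x560 float32, m along the optical axis (not along the pixel's ray), 0 where there is no reading), "intrinsics" (3x3 intrinsics, pixels), "dist_coeffs" ([k1, k2, p1, p2, k3] as OpenCV has them; the pictures are not rectified), "R" (3x3) and "t" (3): a world point X has camera coordinates R X + t. Camera axes: x right, y down, z forward; pixel columns grow to the right and rows downward; lengths in m; the calibration is good to about 2 mm. A picture is of the moment at which its call begins.
- robot.close_job(): hands the job in, once; it reports no verdict.
The state is a dict: "t": time; "q": joint angles; "dq": joint speeds; "joint_torque": joint torques, N m; "tool_pos": TCP position; "orientation": TCP orientation; "force": force on the tool from outside, world axes, zero at the start; "wrist_torque": the same for the moment, N m; "opening": finger opening in m.
Only numpy, scipy, OpenCV 4.12 (cv2) and the standard library are available. Lean on these libraries where they do the work, as an engineer would, in place of code of your own. Each camera call takes 0.05 s, during which the arm holds its last target. There are 200 camera calls.

### The job

Two identical key-holding clamps stand on the bench, one with a brass key blank laid under its jaw and one empty. Screw down the wing nut of the clamp that holds the key blank until it is tight and turns no further: push its wings round clockwise (seen from above) with a fingertip, stroke after stroke, without ramming it. Leave the key blank lying in its place, the empty clamp's wing nut as it is, and the other things on the bench where they stand; nothing is picked up.

Things in the scene. Friction and masses are not known exactly. Their poses are not given: they have to be found in the camera images.
- clamp_loaded: the clamp holding the key, fixed on the bench; origin on the bench under the wing nut's vertical axis, z up. Base block x -55 to +75, y -40 to +40 mm, flat steel top at 40 mm height. On it, round the axis, a jaw plate pressed down by the nut: x -24 to +30, y -25 to +25 mm, its top 54 mm up when tight
- wing_loaded (a joint): how far that clamp's wing nut is unscrewed, rad: 0 = tight (hard stop), growing counter-clockwise seen from above; it starts 3.6 to 6 loose, other end 6.6. At 0 the wings point to the clamp's +y and -y; at value q both are turned by q about clamp z. Dry friction about 0.04 N m (1.5 N at the wings), stays where left; rises 3 mm a turn as it loosens, with the jaw
- tip_loaded (a point): outer end, at mid-height, of one wing of that nut (the one at the clamp's +y at joint value 0). Steel nut: round hub 18 mm across (z 54 to 70 mm) and two upright wings opposite each other, each 5 mm thick, reaching 34 mm from the axis, 60 to 80 mm above the bench when tight
- key: loose brass key blank, 4 mm thick, flat on the loaded clamp's steel top: round bow of 26 mm diameter, blade 9 mm wide reaching 42 mm from the bow's centre to -x, its end under the jaw. Origin under the bow's centre, about 44 mm from the nut's axis in the clamp's +x
- keeper_loaded (a point): free end of the loaded clamp's keeper arm (mid-height): 14 mm from the axis on the clamp's -x side. The level arm, 12 mm wide, 86 to 92 mm above the bench, runs from there out to x = -52 mm on a 12 mm post at x = -46 mm. The wings pass freely under the arm but a finger from above cannot, so no single sweep turns the nut all the way
- clamp_empty: the other clamp, exactly like the loaded one but with no key in it; to be left alone. Same frame
- tip_empty (a point): outer end of one wing of the empty clamp's wing nut, 34 mm from its axis; it must stay where it is
- padlock: brass padlock standing on the bench, 22 x 42 mm, 64 mm tall with its shackle; origin under its centre
- oil: white oil bottle with a black cap, 48 mm diameter, 110 mm tall; origin under its centre
- carton: cardboard box 70 x 110 x 50 mm; origin under its centre
- driver: screwdriver lying on the bench
Not all that is in view belongs to the job. What is shaped like the clamp_loaded but blue or orange is not meant.

How it is judged:
By the outcome, as a careful person would: the job done as asked, in the order asked, and still so for the second after the job is handed in, with the robot touching nothing.
It also fails if it takes over 54 s, if anything falls off the work surface, if the arm or the gripper's body presses on something with over 40 N, if the wrist force passes 120 N, or if a joint passes its speed limit or range.

## Working session

There is one attempt and no reset: what is moved stays moved. The work goes in short steps, Python scripts to look and compute and a shell command to move; the robot and the scene stay as the last step left them, time stands still between calls to the robot, and variables do not carry over. Pictures are saved under pics/ and viewed, about 8 in all and at most 12, crops included, and the job is handed in when it is done.

```bash
mkdir -p pics; ls; python3 - <<'E'
from plant import readout, optics
import cv2,numpy as np
s=readout.read_state(); print(s)
for n in("top","side"):
    c=optics.read_camera(n); cv2.imwrite(f"pics/{n}0.png",c["frame"][:,:,::-1]); np.savez(f"pics/{n}0.npz",**c)
    print(n,c["intrinsics"],c["dist_coeffs"],c["R"],c["t"])
E
```

```text
pics
{'t': 0.0, 'q': array([-1.31140049e+00,  1.31130600e-01,  1.48927767e+00,  6.32381677e-06,
        1.52297430e+00, -8.53915612e-02]), 'dq': array([ 0.00053871,  0.00023978,  0.00054178,  0.00036804, -0.00075093,
        0.00042777]), 'joint_torque': array([-7.60952280e-04, -5.59836459e+01, -4.91768754e+01,  7.67340674e-02,
        3.49327130e-02, -1.42494864e-04]), 'tool_pos': array([ 0.20268711, -0.56415521,  0.22860656]), 'orientation': array([-1.35162867,  0.95253873, -0.95027851]), 'force': array([ 0.10332508, -0.30951075,  0.05436473]), 'wrist_torque': array([-0.00773275, -0.05488982, -0.00086084]), 'opening': 0.09290454724474498}
top [[445.7999039    0.         277.92347618]
 [  0.         445.7999039  209.90614158]
 [  0.           0.           1.        ]] [0.00620943 0.         0.         0.         0.        ] [[ 0.01561333 -0.99986858 -0.00436316]
 [-0.99843643 -0.01535642 -0.05374823]
 [ 0.05367416  0.00519552 -0.99854499]] [-0.01660044  0.58753038  1.05253273]
side [[497.30782443   0.         280.86604927]
 [  0.         497.30782443 210.54627545]
 [  0.           0.           1.        ]] [0.05736559 0.         0.         0.         0.        ] [[-0.86946595 -0.49381351  0.0133106 ]
 [-0.26840166  0.44961556 -0.85194272]
 [ 0.41471617 -0.74430778 -0.52346578]] [0.48106396 0.22641318 1.13905486]
```

View pics/top0.png

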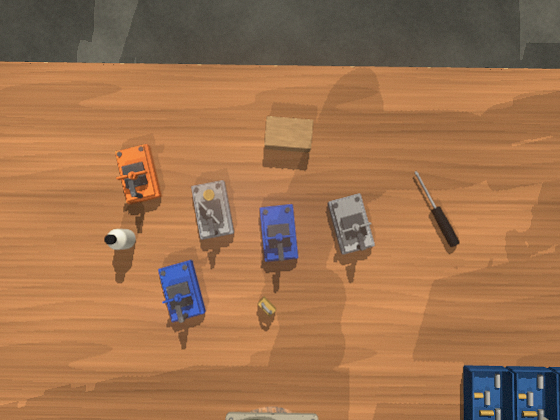

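View pics/side0.png

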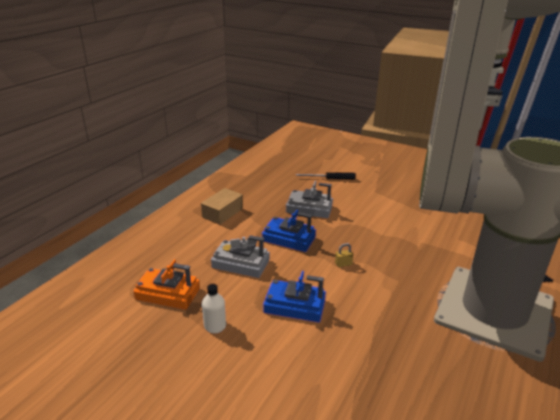

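Top view: grey clamps at (213,212), with a brass round at (210,193), and at (351,224), no brass. The blue ones (279,237), (181,293) and the orange one (137,174) don't count. The loaded one fits (213,212). I'll confirm that in an enlarged crop and measure it.

```bash
cat > h.py <<'E'
import numpy as np,cv2
from scipy.spatial.transform import Rotation as Rot
def cloud(c):
    K,d=c["intrinsics"],c["dist_coeffs"]; h,w=c["depth"].shape
    u,v=np.meshgrid(np.arange(w),np.arange(h))
    p=cv2.undistortPoints(np.stack([u,v],-1).reshape(-1,1,2).astype(float),K,d).reshape(h,w,2)
    X=np.dstack([p,np.ones((h,w))])*c["depth"][...,None]
    return (X-c["t"])@c["R"]
def proj(c,P):
    return cv2.projectPoints(np.atleast_2d(P).astype(float),cv2.Rodrigues(c["R"])[0],c["t"],c["intrinsics"],c["dist_coeffs"])[0].reshape(-1,2)
def onplane(c,px,z):
    p=cv2.undistortPoints(np.array(px,float).reshape(-1,1,2),c["intrinsics"],c["dist_coeffs"]).reshape(-1,2)
    r=np.c_[p,np.ones(len(p))]@c["R"]; o=-c["R"].T@c["t"]
    return o+r*((z-o[2])/r[:,2])[:,None]
E
python3 - <<'E'
from h import *
c=dict(np.load("pics/top0.npz")); W=cloud(c); f=c["frame"]
hsv=cv2.cvtColor(f,cv2.COLOR_RGB2HSV)
for nm,(a,b,x,y) in dict(loaded=(185,242,172,250),empty=(322,380,185,262)).items():
    m=np.zeros(W.shape[:2],bool); m[x:y,a:b]=1
    top=m&(W[...,2]>.03)&(W[...,2]<.048)
    allm=m&(W[...,2]>.03)
    q=W[allm&(W[...,2]<.075)][:,:2]
    r=cv2.minAreaRect((W[top][:,:2]*1000).astype(np.float32)); print(nm,r,top.sum(),np.median(W[top][:,2]))
    bx=cv2.boxPoints(r)/1000; print(bx.round(3).tolist())
    br=m&(hsv[...,0]>15)&(hsv[...,0]<30)&(hsv[...,1]>110)&(W[...,2]>.035)
    if br.sum(): print("brass",br.sum(),W[br].mean(0))
    hi=m&(W[...,2]>.083); print("arm",hi.sum(),W[hi].mean(0) if hi.any() else 0)
    wg=m&(W[...,2]>.068)&(W[...,2]<.086); print("wing",wg.sum(),W[wg].mean(0)); print((W[wg]*1000).astype(int).tolist()[:60])
cv2.imwrite("pics/crop1.png",np.hstack([cv2.resize(f[172:250,185:242,::-1],None,fx=6.5,fy=6.5,interpolation=cv2.INTER_CUBIC),cv2.resize(f[185:263,322:380,::-1],None,fx=6.5,fy=6.5,interpolation=cv2.INTER_CUBIC)]))
E
```

```text
loaded ((585.779296875, 149.6330108642578), (122.82788848876953, 75.44650268554688), 10.8363618850708) 876 0.03980796815058819
[[0.5180000066757202, 0.17499999701976776], [0.5329999923706055, 0.10100000351667404], [0.652999997138977, 0.12399999797344208], [0.6389999985694885, 0.1979999989271164]]
brass 94 [0.61827775 0.15393781 0.05485459]
arm 133 [0.54713648 0.12005017 0.23190248]
wing 112 [0.57599962 0.14749836 0.07750114]
[[601, 170, 81], [601, 168, 77], [599, 172, 81], [599, 170, 79], [599, 168, 80], [599, 166, 75], [597, 170, 80], [596, 167, 83], [597, 165, 80], [597, 165, 71], [594, 167, 83], [595, 166, 76], [594, 163, 79], [595, 163, 69], [592, 165, 78], [592, 162, 83], [592, 160, 82], [593, 160, 70], [590, 163, 79], [590, 161, 80], [590, 158, 84], [591, 158, 70], [588, 160, 81], [588, 159, 78], [588, 156, 79], [585, 158, 82], [585, 156, 81], [586, 154, 79], [583, 156, 82], [583, 153, 82], [584, 153, 70], [584, 150, 76], [584, 148, 74], [584, 146, 73], [584, 144, 70], [582, 155, 70], [582, 153, 71], [582, 151, 71], [582, 148, 71], [582, 146, 71], [582, 144, 71], [582, 142, 68]
[... 1012 characters left out ...]
8], [555, -197, 80], [555, -198, 82], [555, -201, 80], [555, -203, 81], [555, -206, 77], [555, -207, 82], [555, -210, 80], [553, -176, 71], [553, -181, 77], [553, -183, 79], [553, -187, 73], [553, -189, 71], [553, -190, 79], [553, -192, 81], [553, -194, 81], [553, -196, 83], [553, -199, 81], [553, -201, 80], [553, -203, 81], [550, -174, 68], [550, -176, 70], [550, -178, 70], [550, -179, 78], [550, -180, 82], [550, -183, 80], [550, -185, 82], [551, -189, 70], [550, -191, 76], [550, -192, 82], [550, -195, 78], [548, -172, 68], [548, -172, 78], [548, -176, 71], [548, -179, 79], [548, -180, 85], [548, -183, 81], [548, -189, 72], [546, -164, 74], [545, -165, 81], [546, -168, 80], [546, -170, 78]]
```

View pics/crop1.png

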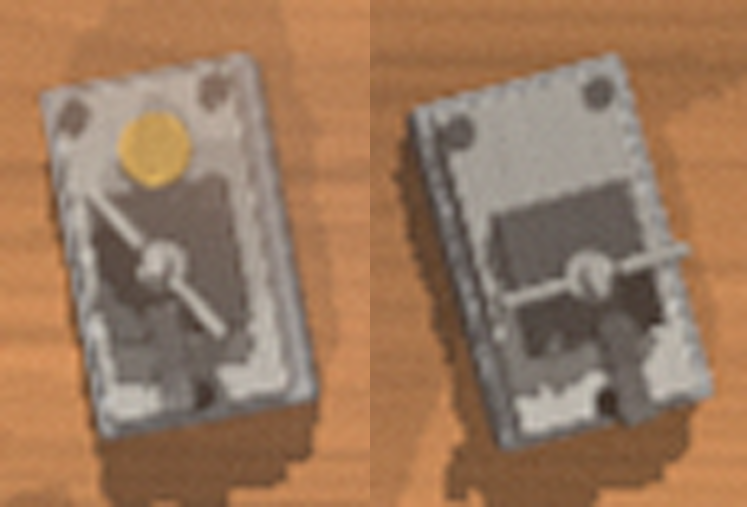

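The crop confirms it. In the left clamp (top-view centre 213,212), the brass bow lies at crop (153,148), the hub at (160,265) and the wings run from (95,195) to (222,333). The keeper arm is at the bottom, and the right clamp has no brass. So one wing sits at about 31° in the clamp frame, giving q≈5.25 rad (301°). I'll use the shut fingers as a paddle, two strokes of about 150°.

```bash
cat >> h.py <<'E'
def goto(pos,yaw_x=None):
    "shift in tool axes (cm) from the current pose; then the turn about tool y to bring tool x to world yaw (deg)"
    from plant import readout
    s=readout.read_state(); R=Rot.from_rotvec(s["orientation"]).as_matrix(); p=s["tool_pos"]
    print("t",round(s["t"],2),"pos",p.round(4),"xyaw",round(np.degrees(np.arctan2(R[1,0],R[0,0])),1),"ydir",R[:,1].round(3),"q",s["q"].round(2),"F",s["force"].round(1),"open",round(s["opening"],3))
    print("shift cm",(R.T@(np.array(pos)-p)*100).round(2))
    if yaw_x is not None:
        d=(yaw_x-np.degrees(np.arctan2(R[1,0],R[0,0]))+180)%360-180; print("turn about tool y",-d)
E
python3 - <<'E'
from h import *
c=dict(np.load("pics/top0.npz"))
hub=onplane(c,[[209.6,212.8]],.0725)[0]; wt=onplane(c,[[185+95/6.5,172+195/6.5],[185+222/6.5,172+333/6.5]],.0825)
print(hub,wt,wt.mean(0),np.degrees(np.arctan2(*(wt[0]-wt[1])[1::-1])),np.linalg.norm(wt[0]-wt[1]))
goto([.585,.16,.22])
E
```

```text
[0.57570723 0.14713801 0.0725    ] [[0.59923186 0.16860187 0.0825    ]
 [0.55216346 0.1235485  0.0825    ]] [0.57569766 0.14607518 0.0825    ] 43.74693524820933 0.06515550672865993
t 0.1 pos [ 0.2027 -0.5642  0.2287] xyaw -70.2 ydir [-0.     0.002 -1.   ] q [-1.31  0.13  1.49 -0.    1.52 -0.09] F [ 0.3  0.3 -0.5] open 0.093
shift cm [-55.24   0.97  60.46]
```

```bash
R='[1,-3.3,0,3.55,0,0,0]'; python3 -m creep '[[[1,-3.3,0,3.55,0,0,0],[1,-3.3,0,3.55,0,0,0],[1,-3.3,0,3.55,0,0,0],[1,-3.3,0,3.55,0,0,0],[1,-3.3,0,3.55,0,0,0],[1,-3.3,0,3.55,0,0,0],[1,-3.3,0,3.55,0,0,0],[1,-3.3,0,3.55,0,0,0]]]' 10
python3 -m creep '[[[1,-3.3,0,3.55,0,0,0],[1,-3.3,0,3.55,0,0,0],[1,-3.3,0,3.55,0,0,0],[1,-3.3,0,3.55,0,0,0],[1,-3.3,0,3.55,0,0,0],[1,-3.3,0,3.55,0,0,0],[1,-3.3,0,3.55,0,0,0],[1,-3.3,0,3.55,0,0,0]]]'
python3 -c "
from h import *
goto([.586,.181,.2],43)"
```

```text
t: 0.9
tool_pos: [0.3815, -0.2117, 0.2237]
orientation: [-1.344, 0.966, -0.952]
force: [0.4, -0.1, -0.3]
opening: 0.0337
t: 1.7
tool_pos: [0.5643, 0.1443, 0.2239]
orientation: [-1.346, 0.966, -0.952]
force: [0.1, 0.1, -0.1]
opening: 0.0007
t 1.7 pos [0.5643 0.1443 0.2239] xyaw -70.8 ydir [-0.005  0.008 -1.   ] q [0.16 0.09 1.54 0.01 1.51 1.39] F [ 0.1  0.1 -0.1] open 0.001
shift cm [-2.73  2.4   3.27]
turn about tool y -113.82874714157089
```

```bash
python3 -m creep '[[[1,-2.7,2.4,3.3,0,0,0],[1,0,0,0,0,-8.1,0],[1,0,0,0,0,-8.1,0],[1,0,0,0,0,-8.1,0],[1,0,0,0,0,-8.1,0],[1,0,0,0,0,-8.1,0],[1,0,0,0,0,-8.1,0],[1,0,0,0,0,-8.1,0]]]'
python3 -m creep '[[[1,0,0,0,0,-8.1,0],[1,0,0,0,0,-8.1,0],[1,0,0,0,0,-8.1,0],[1,0,0,0,0,-8.1,0],[1,0,0,0,0,-8.1,0],[1,0,0,0,0,-8.1,0],[1,0,0,0,0,-8.1,0],[1,0,0,0,0,0,0]]]'
python3 - <<'E'
from h import *
from plant import optics
goto([.5856,.1807,.079],43)
for n in ("wrist","top"):
    c=optics.read_camera(n); np.savez(f"pics/{n}1.npz",**c)
    if n=="wrist": cv2.imwrite("pics/w1.png",c["frame"][:,:,::-1])
    print(proj(c,[[.576,.147,.0725],[.599,.169,.0825],[.5856,.1807,.068]]))
E
```

```text
t: 2.5
tool_pos: [0.5841, 0.1898, 0.1892]
orientation: [-1.561, 0.175, -0.143]
force: [0.4, -0.2, -0.7]
opening: 0.0004
t: 3.3
tool_pos: [0.5811, 0.1891, 0.1838]
orientation: [-1.456, -0.629, 0.669]
force: [-0.3, 0.3, -0.5]
opening: 0.0007
t 3.3 pos [0.5811 0.1891 0.1838] xyaw 47.7 ydir [-0.029  0.004 -1.   ] q [ 0.22  0.21  1.48  0.01  1.48 -0.61] F [-0.3  0.3 -0.5] open 0.001
shift cm [-0.14 10.46 -1.16]
turn about tool y 4.714891976477645
[[245.22063894 239.47644493]
 [277.08826195 245.64669731]
 [276.98742188 223.26871392]]
[[209.66385591 212.67207995]
 [199.43596395 202.10009032]
 [195.30802493 208.33486519]]
```

View pics/w1.png

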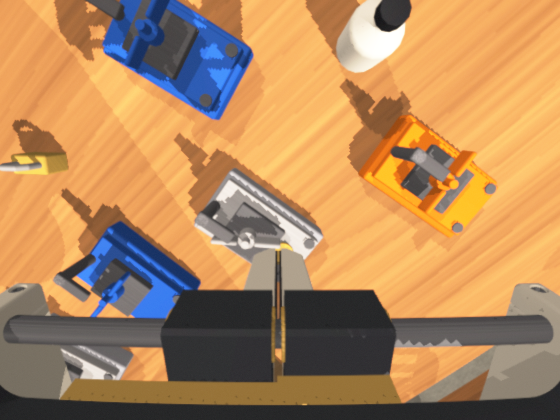

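The wrist view shows the nut hub at (247,240), 2 px from the predicted spot. The bow peeks out at (285,247) beside the shut fingertips, so the location is good. Going down behind the wing.

```bash
python3 -m creep '[[[1,-0.1,0,-1.1,-1.4,4.7,-0.9],[1,0,0,0,0,0,0],[1,0,2.5,0,0,0,0],[1,0,2.5,0,0,0,0],[1,0,2.3,0,0,0,0],[1,0,0,0,0,0,0],[1,0,0,0,0,0,0],[1,0,0,0,0,0,0]]]'
python3 - <<'E'
from h import *
goto([.5856,.1807,.079],43)
E
```

```text
t: 4.2
tool_pos: [0.5886, 0.1822, 0.111]
orientation: [-1.494, -0.571, 0.573]
force: [0.2, -0.6, 0.6]
opening: 0.0006
t 4.2 pos [0.5886 0.1822 0.111 ] xyaw 41.9 ydir [-0.001 -0.    -1.   ] q [ 0.22  0.26  1.57 -0.    1.32 -0.51] F [ 0.2 -0.6  0.6] open 0.001
shift cm [-0.32  3.2   0.09]
turn about tool y -1.1186962925667956
```

```bash
cat >> h.py <<'E'
def rel():
    from plant import readout
    s=readout.read_state(); R=Rot.from_rotvec(s["orientation"]).as_matrix(); p=s["tool_pos"]
    d=R.T@(p-np.array([.576,.147,p[2]]))*1000
    print("t %.1f r %.1f tang %.1f mm z %.1f xyaw %.1f tiltx,z %.1f %.1f deg q6 %.2f"%(s["t"],d[0],d[2],p[2]*1000,np.degrees(np.arctan2(R[1,0],R[0,0])),np.degrees(R[2,2]),np.degrees(R[2,0]),s["q"][5]),"Ftool",(R.T@s["force"]).round(1))
E
python3 -m creep '[[[1,-0.3,1.6,0,0,0,0],[1,0,1.5,0,0,0,0],[1,0,0,0,0,0,0],[1,0,0,-0.3,0,0,0],[1,0,0,0,0,0,0],[1,0,0,-0.3,0,0,0],[1,0,0,0,0,0,0],[1,0,0,0,0,0,0]]]'
python3 -c "
from h import *
rel()"
```

```text
t: 5.0
tool_pos: [0.5925, 0.1759, 0.0811]
orientation: [-1.494, -0.574, 0.569]
force: [-1.2, 0.5, -1.6]
opening: 0.0006
t 5.0 r 31.6 tang 10.6 mm z 81.1 xyaw 41.9 tiltx,z -0.1 0.2 deg q6 -0.53 Ftool [-0.6  1.6  1.2]
```

```bash
python3 -m creep '[[[1,0.08,0,-0.3,0,5,0],[1,0.08,0,-0.3,0,5,0],[1,0.08,0,-0.3,0,5,0],[1,0.08,0,-0.3,0,5,0],[1,0.08,0,-0.3,0,5,0],[1,0.08,0,-0.3,0,5,0],[1,0.08,0,-0.3,0,5,0],[1,0,0,0,0,0,0]]]'
python3 -c "
from h import *
rel()"
```

```text
t: 5.8
tool_pos: [0.6063, 0.1618, 0.0814]
orientation: [-1.565, -0.078, 0.074]
force: [0.8, -0.3, 0.5]
opening: 0.0004
t 5.8 r 31.6 tang 11.8 mm z 81.4 xyaw 5.6 tiltx,z 0.2 0.2 deg q6 0.08 Ftool [ 0.8 -0.5 -0.3]
```

```bash
python3 -m creep '[[[1,0.07,0,-0.4,0,5,0],[1,0.07,0,-0.34,0,5,0],[1,0.07,0,-0.34,0,5,0],[1,0.07,0,-0.34,0,5,0],[1,0.07,0,-0.34,0,5,0],[1,0.07,0,-0.34,0,5,0],[1,0.07,0,-0.34,0,5,0],[1,0,0,0,0,0,0]]]'
python3 - <<'E'
from h import *
from plant import optics
rel()
c=optics.read_camera("top"); f=c["frame"]
cv2.imwrite("pics/t2.png",cv2.resize(f[165:255,175:255,::-1],None,fx=6,fy=6,interpolation=cv2.INTER_CUBIC))
c=optics.read_camera("wrist"); f=c["frame"]
cv2.imwrite("pics/w2.png",f[:,:,::-1])
cv2.imwrite("pics/tw2.png",np.hstack([cv2.resize(f[120:320,180:380,::-1],(400,400)),cv2.resize(cv2.imread("pics/t2.png"),(400,450))[:400]]))
E
```

```text
t: 6.6
tool_pos: [0.6086, 0.1407, 0.0823]
orientation: [-1.522, 0.399, -0.405]
force: [-0.4, -0.1, -0.0]
opening: 0.0005
t 6.6 r 31.5 tang 10.5 mm z 82.3 xyaw -29.4 tiltx,z 0.7 0.1 deg q6 0.65 Ftool [-0.3  0.  -0.3]
```

View pics/tw2.png

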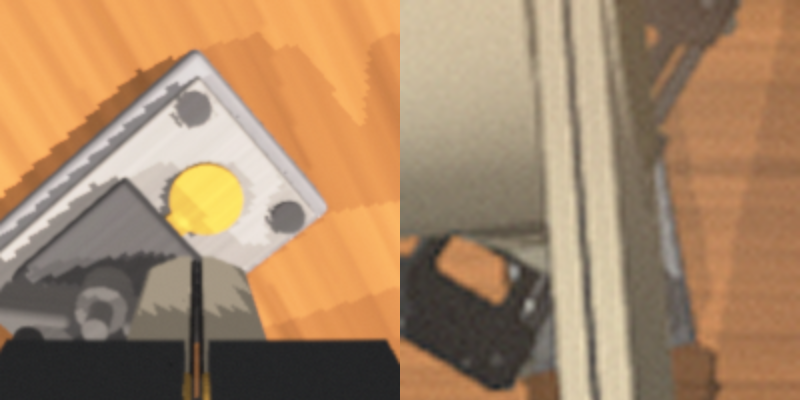

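Wrist crop: hub at (100,310), the wing hidden on the far (-z) side of the fingers as it should be, key bow at (207,200) in place. On with the stroke.

```bash
python3 -m creep '[[[1,0.07,0.2,-0.33,-0.6,5,0],[1,0.07,0.1,-0.33,0,5,0],[1,0.07,0.05,-0.33,0,5,0],[1,0.07,0.05,-0.33,0,5,0],[1,0.07,0.05,-0.33,0,5,0],[1,0.07,0.05,-0.33,0,5,0],[1,0.07,0.05,-0.33,0,5,0],[1,0.07,0,-0.33,0,5,0]]]'
python3 -c "
from h import *
rel()"
python3 -m creep '[[[1,0.07,0.05,-0.33,-0.2,5,0],[1,0.07,0.05,-0.33,0,5,0],[1,0.07,0.05,-0.33,0,5,0],[1,0.07,0.05,-0.33,0,5,0],[1,0.07,0.05,-0.33,0,5,0],[1,0.07,0.05,-0.33,0,5,0],[1,0.07,0.05,-0.33,0,5,0],[1,0,0,0,0,0,0]]]'
python3 -c "
from h import *
rel()"
```

```text
t: 7.5
tool_pos: [0.5982, 0.1222, 0.0811]
orientation: [-1.351, 0.926, -0.94]
force: [1.6, 1.1, -1.6]
opening: 0.0004
t 7.5 r 31.1 tang 11.9 mm z 81.1 xyaw -68.9 tiltx,z 0.8 0.1 deg q6 1.32 Ftool [-0.5  1.6  1.9]
t: 8.3
tool_pos: [0.5809, 0.1146, 0.0811]
orientation: [-1.066, 1.37, -1.393]
force: [-0.6, 0.5, -0.1]
opening: 0.0006
t 8.3 r 30.3 tang 12.5 mm z 81.1 xyaw -103.9 tiltx,z 1.2 -0.3 deg q6 1.92 Ftool [-0.3  0.1 -0.7]
```

```bash
python3 -m creep '[[[1,0,0,0.6,-1,0,0.3],[1,0,-2.5,0,0,0,0],[1,0,-2.5,0,0,-8.1,0],[1,0,0,0,0,-8.1,0],[1,0,0,0,0,-8.1,0],[1,0,0,0,0,-8.1,0],[1,0,0,0,0,-8.1,0],[1,0,0,0,0,-8.1,0]]]'
python3 -m creep '[[[1,0,0,0,0,-8.1,0],[1,0,0,0,0,-8.1,0],[1,0,0,0,0,-8.1,0],[1,0,0,0,0,-8.1,0],[1,0,0,0,0,-8.1,0],[1,0,0,0,0,-8.1,0],[1,0,0,0,0,-8.1,0],[1,0,0,0,0,-8.1,0]]]'
python3 -m creep '[[[1,0,0,0,0,-8.1,0],[1,0,0,0,0,-8.1,0],[1,0,0,0,0,-8.1,0],[1,0,0,0,0,-8.1,0],[1,0,0,0,0,-8.1,0],[1,0,0,0,0,-8.1,0],[1,0,0,0,0,0,0],[1,0,0,0,0,0,0]]]'
python3 - <<'E'
from h import *
rel(); goto([.566,.1805,.125],76)
E
```

```text
t: 9.1
tool_pos: [0.5869, 0.113, 0.1343]
orientation: [-1.443, 0.703, -0.703]
force: [-0.3, 0.4, 0.5]
opening: 0.0008
t: 9.9
tool_pos: [0.5873, 0.1137, 0.1352]
orientation: [-1.55, -0.237, 0.23]
force: [-0.5, -0.1, 0.8]
opening: 0.0005
t: 10.7
tool_pos: [0.5875, 0.1143, 0.1358]
orientation: [-1.355, -0.939, 0.93]
force: [0.5, -0.7, 0.2]
opening: 0.0004
t 10.7 r -26.4 tang -22.5 mm z 135.8 xyaw 69.0 tiltx,z 0.0 0.4 deg q6 -1.10 Ftool [-0.4 -0.2 -0.7]
t 10.7 pos [0.5875 0.1143 0.1358] xyaw 69.0 ydir [ 0.002  0.007 -1.   ] q [ 0.1   0.18  1.6   0.01  1.35 -1.1 ] F [ 0.5 -0.7  0.2] open 0.0
shift cm [5.4  1.13 4.38]
turn about tool y -6.99533621471835
```

```bash
python3 -m creep '[[[1,2.7,0,2.3,0,0,0],[1,2.7,0,2.3,0,0,0],[1,0,0,0,0,-7,0],[1,0,0,0,0,0,0],[1,0,0,0,0,0,0],[1,0,0,0,0,0,0],[1,0,0,0,0,0,0],[1,0,0,0,0,0,0]]]'
python3 - <<'E'
from h import *
from plant import optics
rel()
c=optics.read_camera("wrist"); f=c["frame"]; np.savez("pics/w3.npz",**c)
print(proj(c,[[.576,.147,.0715],[.576+.034*np.cos(1.309),.147+.034*np.sin(1.309),.081]]))
cv2.imwrite("pics/w3.png",cv2.resize(f[130:310,140:400,::-1],None,fx=3,fy=3))
E
```

```text
t: 11.5
tool_pos: [0.5642, 0.1816, 0.1366]
orientation: [-1.318, -1.017, 1.007]
force: [0.1, -1.0, -0.6]
opening: 0.0005
t 11.5 r 30.3 tang 20.4 mm z 136.6 xyaw 74.9 tiltx,z -0.0 0.4 deg q6 -1.09 Ftool [-1.   0.6 -0.4]
[[241.40466627 253.54511171]
 [282.55794524 258.46694008]]
```

View pics/w3.png

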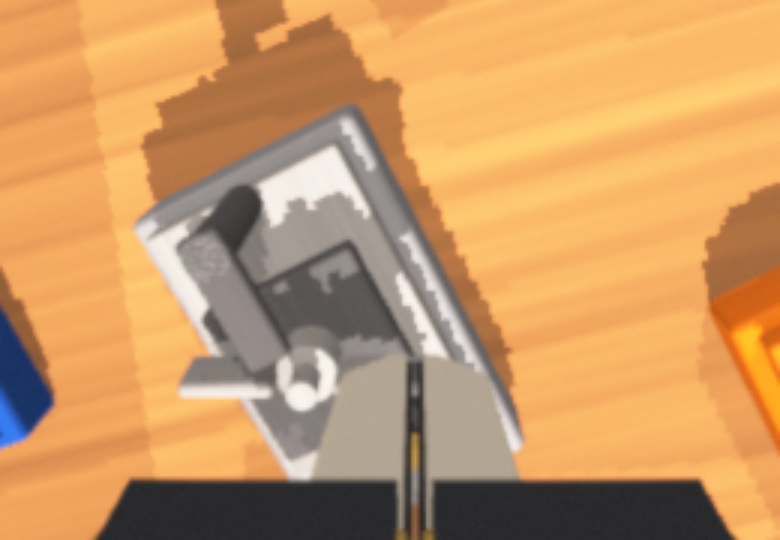

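```bash
python3 - <<'E'
from h import *
c=dict(np.load("pics/w3.npz"))
print("hub",onplane(c,[[140+305/3,130+378/3]],.0715))
a=onplane(c,[[140+181/3,130+393/3],[140+268/3,130+393/3]],.081); d=a[0]-[.576,.147,.081]; e=a[0]-a[1]
print(a,np.degrees(np.arctan2(d[1],d[0])),np.linalg.norm(d),np.degrees(np.arctan2(e[1],e[0])))
E
```

```text
hub [[0.57820513 0.14653801 0.0715    ]]
[[0.5695824  0.11550505 0.081     ]
 [0.57569509 0.13804715 0.081     ]] -101.5172588098729 0.032142141752261495 -105.17191435946673
```

Wing ends show the nut at about -104°/76° in the world frame (left wing end at crop (181,393)): 147° done, ~154° to go. Lowering behind the second wing.

```bash
python3 -m creep '[[[1,0,2,0,0,0,0],[1,0,2,0,0,0,0],[1,0,1.7,0,0,0,0],[1,0,0,0,0,0,0],[1,0,0,-0.4,0,0,0],[1,0,0,-0.4,0,0,0],[1,0,0,-0.1,0,0,0],[1,0,0,0,0,0,0]]]'
python3 -c "
from h import *
rel()"
```

```text
t: 12.35
tool_pos: [0.5756, 0.1783, 0.0813]
orientation: [-1.321, -1.015, 1.0]
force: [-2.8, 0.4, -1.4]
opening: 0.0003
t 12.3 r 30.1 tang 8.7 mm z 81.3 xyaw 74.6 tiltx,z -0.2 0.5 deg q6 -1.09 Ftool [-0.4  1.4  2.8]
```

```bash
python3 -m creep '[[[1,0.07,0.05,-0.29,0,5,0],[1,0.07,0.05,-0.29,0,5,0],[1,0.07,0.05,-0.29,0,5,0],[1,0.07,0.05,-0.29,0,5,0],[1,0.07,0.05,-0.29,0,5,0],[1,0.07,0.05,-0.29,0,5,0],[1,0.07,0.05,-0.29,0,5,0],[1,0.07,0,-0.29,0,5,0]]]'
python3 -c "
from h import *
rel()"
python3 -m creep '[[[1,0.07,0.05,-0.33,-0.2,5,0],[1,0.07,0.05,-0.33,0,5,0],[1,0.07,0.05,-0.33,0,5,0],[1,0.07,0.05,-0.33,0,5,0],[1,0.07,0.05,-0.33,0,5,0],[1,0.07,0.05,-0.33,0,5,0],[1,0.07,0.05,-0.33,0,5,0],[1,0.07,0,-0.33,0,5,0]]]'
python3 -c "
from h import *
rel()"
```

```text
t: 13.15
tool_pos: [0.5972, 0.1718, 0.0812]
orientation: [-1.515, -0.457, 0.447]
force: [-2.2, 1.6, -0.6]
opening: 0.0006
t 13.2 r 31.3 tang 9.2 mm z 81.2 xyaw 33.1 tiltx,z 0.4 0.5 deg q6 -0.39 Ftool [-1.   0.6  2.6]
t: 13.95
tool_pos: [0.6112, 0.1518, 0.0821]
orientation: [-1.554, 0.11, -0.124]
force: [0.6, 2.7, -0.5]
opening: 0.0008
t 13.9 r 34.1 tang 9.9 mm z 82.1 xyaw -8.5 tiltx,z 0.8 0.4 deg q6 0.30 Ftool [0.2 0.5 2.7]
```

```bash
python3 -m creep '[[[1,0.03,0.15,-0.34,-0.7,5,-0.3],[1,0.03,0.1,-0.34,0,5,0],[1,0.03,0.05,-0.34,0,5,0],[1,0.03,0.05,-0.34,0,5,0],[1,0.03,0.05,-0.34,0,5,0],[1,0.03,0.05,-0.34,0,5,0],[1,0.03,0.05,-0.34,0,5,0],[1,0.03,0,-0.34,0,5,0]]]'
python3 -c "
from h import *
rel()"
python3 -m creep '[[[1,0.05,0.1,-0.33,-0.3,5,0],[1,0.05,0.05,-0.33,0,5,0],[1,0.05,0.05,-0.33,0,5,0],[1,0.04,0,-0.2,0,3,0],[1,0.04,0,-0.2,0,3,0],[1,0.03,0,-0.15,0,2,0],[1,0.03,0,-0.15,0,2,0],[1,0.0,0,0,0,0,0]]]'
python3 -c "
from h import *
rel()"
```

```text
t: 14.75
tool_pos: [0.6086, 0.1295, 0.0848]
orientation: [-1.443, 0.662, -0.703]
force: [0.9, 1.3, -3.0]
opening: 0.0007
t 14.8 r 34.3 tang 13.8 mm z 84.8 xyaw -50.2 tiltx,z 1.5 0.9 deg q6 1.00 Ftool [-0.5  3.   1.5]
t: 15.55
tool_pos: [0.6028, 0.1193, 0.0908]
orientation: [-1.28, 1.001, -1.056]
force: [-0.3, -0.4, 0.4]
opening: 0.0008
t 15.6 r 33.2 tang 19.6 mm z 90.8 xyaw -76.5 tiltx,z 2.6 0.4 deg q6 1.45 Ftool [ 0.3 -0.4 -0.3]
```

```bash
python3 - <<'E'
from h import *
from plant import optics
rel()
c=optics.read_camera("wrist"); f=c["frame"]; np.savez("pics/w4.npz",**c)
t=optics.read_camera("side"); g=t["frame"]
cv2.imwrite("pics/w4.png",np.hstack([cv2.resize(f[130:330,160:360,::-1],(400,400)),cv2.resize(g[200:300,190:290,::-1],(400,400))]))
E
```

```text
t 15.6 r 33.2 tang 19.6 mm z 90.8 xyaw -76.5 tiltx,z 2.6 0.4 deg q6 1.45 Ftool [ 0.3 -0.4 -0.3]
```

View pics/w4.png

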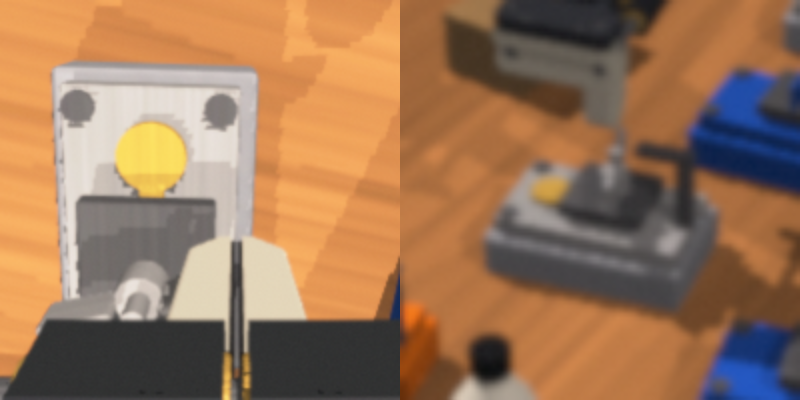

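Wrist crop: hub at (140,295), key in place at (150,155). The fingers have crept up and lag the wing, whose direction isn't clear here. Backing off and levelling before another look.

```bash
python3 -m creep '[[[1,0,0,0.5,0,0,0],[1,0,-3,0.5,-1.3,0,-0.2],[1,0,-1.5,2,-1.2,0,-0.2],[1,0,0,2.5,0,0,0],[1,0,0,0,0,0,0],[1,0,0,0,0,0,0],[1,0,0,0,0,0,0],[1,0,0,0,0,0,0]]]'
python3 - <<'E'
from h import *
from plant import optics
rel()
c=optics.read_camera("wrist"); f=c["frame"]; np.savez("pics/w5.npz",**c)
h=proj(c,[[.576,.147,.0705]])[0].round().astype(int); print(h)
u,v=h; print(f.shape)
x0,y0=max(u-75,0),max(v-75,0)
print(x0,y0); cv2.imwrite("pics/w5.png",cv2.resize(f[y0:y0+150,x0:x0+150,::-1],None,fx=4,fy=4))
E
```

```text
t: 16.45
tool_pos: [0.6558, 0.1326, 0.1372]
orientation: [-1.326, 1.023, -1.039]
force: [-0.1, 1.1, 0.3]
opening: 0.0004
t 16.4 r 33.1 tang 74.1 mm z 137.2 xyaw -76.1 tiltx,z -0.2 0.8 deg q6 1.46 Ftool [-1.1 -0.3  0.1]
[239 307]
(420, 560, 3)
164 232
```

View pics/w5.png

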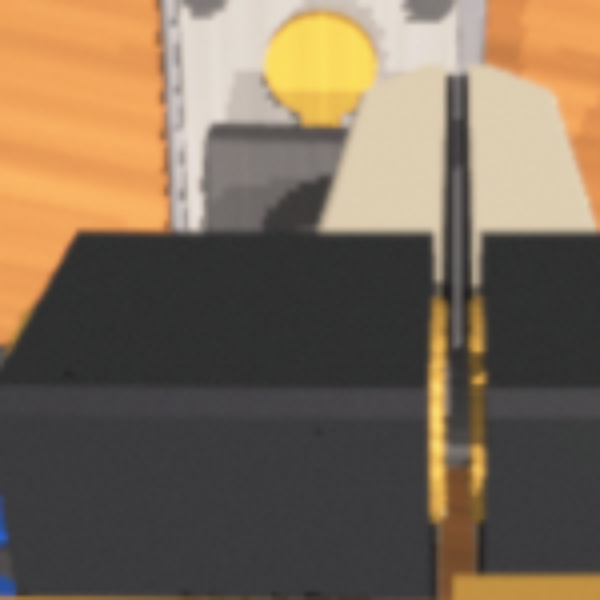

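The nut is hidden behind the fingers. Moving the hand to the other side and higher, so the wrist camera sees the nut.

```bash
python3 -m creep '[[[1,0,-4,0,0,0,0],[1,0,-3,-3,0,0,0],[1,0,0,-4,0,0,0],[1,0,0,-4,0,0,0],[1,-1,0,-4,0,0,0],[1,0,0,0,0,0,0],[1,0,0,0,0,0,0],[1,0,0,0,0,0,0]]]'
python3 - <<'E'
from h import *
from plant import optics
rel()
c=optics.read_camera("wrist"); f=c["frame"]; np.savez("pics/w6.npz",**c)
h=proj(c,[[.576,.147,.0705]])[0].round().astype(int); print(h)
u,v=h; x0,y0=max(u-75,0),max(v-75,0)
print(x0,y0); cv2.imwrite("pics/w6.png",cv2.resize(f[y0:y0+150,x0:x0+150,::-1],None,fx=4,fy=4))
E
```

```text
t: 17.3
tool_pos: [0.4973, 0.1053, 0.2067]
orientation: [-1.329, 1.027, -1.037]
force: [-1.1, 0.5, -0.3]
opening: 0.0004
t 17.3 r 21.7 tang -86.4 mm z 206.7 xyaw -76.2 tiltx,z -0.5 0.8 deg q6 1.45 Ftool [-0.7  0.3 -0.9]
[253 118]
178 43
```

View pics/w6.png

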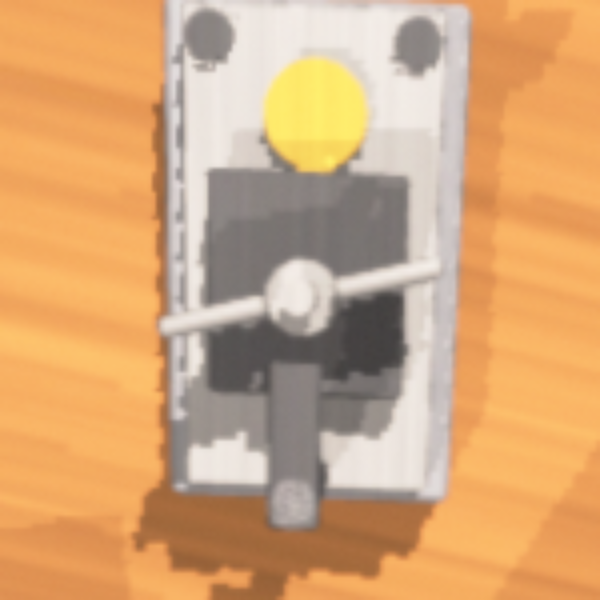

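Clear view: wing ends at crop (163,327) and (437,270), hub (300,297), key bow (315,112) in place. The nut is about 12° short of square.

```bash
python3 - <<'E'
from h import *
c=dict(np.load("pics/w6.npz"))
f=lambda P,z: onplane(c,[[178+x/4,43+y/4] for x,y in P],z)
w=f([(163,327),(437,270)],.0805); e=w[1]-w[0]; b=f([(185,30),(190,487)],.04); g=b[0]-b[1]; j=f([(207,175),(210,393)],.0545); k=j[0]-j[1]
a=lambda v:np.degrees(np.arctan2(v[1],v[0]))
print("wing",a(e),np.linalg.norm(e),w.mean(0),"clampx",a(g),"jaw",a(k),"hub",f([(300,297)],.0703))
print("bow", f([(315,112)],.044))
x=a(e); r=np.radians(x)
goto([w.mean(0)[0]+.03*np.cos(r)-.017*np.sin(r), w.mean(0)[1]+.03*np.sin(r)+.017*np.cos(r), .125],x)
E
```

```text
wing -65.07230868652114 0.06456733854724374 [0.57679454 0.14631605 0.0805    ] clampx 11.60755969040049 jaw 12.038914397753581 hub [[0.57705365 0.1468779  0.0703    ]]
bow [[0.62103022 0.15461466 0.044     ]]
t 17.35 pos [0.4977 0.1053 0.2068] xyaw -76.2 ydir [-0.004 -0.016 -1.   ] q [ 0.12 -0.1   1.76 -0.02  1.48  1.45] F [ 0.2 -0.3  0.1] open 0.0
shift cm [ 0.41  8.1  10.97]
turn about tool y -11.086707645587097
```

```bash
python3 -m creep '[[[1,0.4,0,4,0,0,-0.8],[1,0,0,4,0,0,0],[1,0,0,3.2,0,0,0],[1,0,4,0,0.5,-5.5,0],[1,0,4,0,0,-5.5,0],[1,0,0,0,0,0,0],[1,0,0,0,0,0,0],[1,0,0,0,0,0,0]]]'
python3 -c "
from h import *
rel(); r=np.radians(-65)
goto([.577+.03*np.cos(r)-.016*np.sin(r),.1465+.03*np.sin(r)+.016*np.cos(r),.077],-65)"
```

```text
t: 18.15
tool_pos: [0.6199, 0.1271, 0.1243]
orientation: [-1.4, 0.866, -0.906]
force: [0.3, 0.4, 0.0]
opening: 0.0001
t 18.1 r 36.4 tang 31.5 mm z 124.3 xyaw -65.1 tiltx,z -0.0 1.7 deg q6 1.28 Ftool [-0.3 -0.   0.4]
t 18.15 pos [0.6199 0.1271 0.1243] xyaw -65.1 ydir [ 0.012 -0.027 -1.   ] q [ 0.14  0.28  1.51 -0.03  1.34  1.28] F [0.3 0.4 0. ] open 0.0
shift cm [-0.7   4.71 -1.47]
turn about tool y -0.13377797702474936
```

```bash
python3 -m creep '[[[1,-0.7,0,-0.9,0,0,1.7],[1,0,0,0,0,0,0],[1,0,2.3,0,0,0,0],[1,0,2.3,0,0,0,0],[1,0,0,0,0,0,0],[1,0,0,-0.4,0,0,0],[1,0,0,-0.2,0,0,0],[1,0,0,0,0,0,0]]]'
python3 -c "
from h import *
rel(); r=np.radians(-65)
goto([.577+.03*np.cos(r)-.01*np.sin(r),.1465+.03*np.sin(r)+.01*np.cos(r),.077],-65)"
```

```text
t: 18.95
tool_pos: [0.6092, 0.1282, 0.0926]
orientation: [-1.366, 0.876, -0.896]
force: [0.0, 0.4, 0.3]
opening: 0.0007
t 18.9 r 30.9 tang 22.4 mm z 92.6 xyaw -65.5 tiltx,z 1.1 0.1 deg q6 1.26 Ftool [-0.3 -0.3  0.2]
t 18.95 pos [0.6092 0.1282 0.0926] xyaw -65.5 ydir [ 0.019  0.006 -1.   ] q [0.12 0.27 1.58 0.   1.27 1.26] F [0.  0.4 0.3] open 0.001
shift cm [-0.01  1.53 -1.18]
turn about tool y -0.455106047896777
```

```bash
python3 -m creep '[[[1,0,0,0,-1.1,0,0],[1,0,0.8,0,0,0,0],[1,0,0.8,0,0,0,0],[1,0,0,0,0,0,0],[1,0,0,0,0,0,0],[1,0,0,0,0,0,0],[1,0,0,0,0,0,0],[1,0,0,0,0,0,0]]]'
python3 -c "
from h import *
rel(); r=np.radians(-65)
goto([.577+.03*np.cos(r)-.01*np.sin(r),.1465+.03*np.sin(r)+.01*np.cos(r),.077],-65)"
```

```text
t: 19.75
tool_pos: [0.6102, 0.1285, 0.0768]
orientation: [-1.383, 0.886, -0.89]
force: [0.5, -0.2, 1.0]
opening: 0.0006
t 19.8 r 31.1 tang 23.4 mm z 76.8 xyaw -65.5 tiltx,z 0.0 0.2 deg q6 1.27 Ftool [ 0.4 -1.   0.4]
t 19.75 pos [0.6102 0.1285 0.0768] xyaw -65.5 ydir [ 0.002 -0.002 -1.   ] q [ 0.13  0.31  1.57 -0.    1.26  1.27] F [ 0.5 -0.2  1. ] open 0.001
shift cm [-0.03 -0.02 -1.25]
turn about tool y -0.45352993221723636
```

```bash
python3 -m creep '[[[1,0,0,-0.3,0,0,0],[1,0,0,0,0,0,0],[1,0,0,-0.3,0,0,0],[1,0,0,0,0,0,0],[1,0,0,0,0,0,0],[1,0,0,0,0,0,0],[1,0,0,0,0,0,0],[1,0,0,0,0,0,0]]]'
python3 -c "
from h import *
from plant import readout
rel(); s=readout.read_state(); print(s['force'],s['wrist_torque'],s['joint_torque'].round(1))"
```

```text
t: 20.55
tool_pos: [0.6046, 0.1257, 0.0775]
orientation: [-1.382, 0.885, -0.891]
force: [-0.1, -0.4, -0.5]
opening: 0.0005
t 20.6 r 31.2 tang 17.1 mm z 77.5 xyaw -65.5 tiltx,z 0.1 0.2 deg q6 1.27 Ftool [ 0.3  0.5 -0.3]
[-0.08795207 -0.42455378 -0.533257  ] [-0.02458873  0.01808348  0.01670185] [ -0.  -60.6 -45.6   0.   -0.1   0. ]
```

```bash
python3 -m creep '[[[1,0,0,-0.3,0,0,0],[1,0,0,0,0,0,0],[1,0,0,-0.3,0,0,0],[1,0,0,0,0,0,0],[1,0.03,0.03,-0.2,0,2.5,0],[1,0.03,0.03,-0.2,0,2.5,0],[1,0.03,0.03,-0.2,0,2.5,0],[1,0,0,0,0,0,0]]]'
python3 -c "
from h import *
rel()"
```

```text
t: 21.35
tool_pos: [0.5958, 0.1203, 0.0779]
orientation: [-1.329, 0.984, -0.997]
force: [1.6, 0.3, -1.1]
opening: 0.0009
t 21.4 r 31.2 tang 11.2 mm z 77.9 xyaw -73.2 tiltx,z 0.5 0.2 deg q6 1.39 Ftool [0.2 1.1 1.7]
```

```bash
python3 -m creep '[[[1,0.02,0.03,-0.15,-0.5,2,0],[1,0.02,0.03,-0.15,0,2,0],[1,0.02,0.03,-0.15,0,2,0],[1,0,0,-0.1,0,0,0],[1,0,0,-0.1,0,0,0],[1,0,0,0,0,0,0],[1,0,0,0,0,0,0],[1,0,0,0,0,0,0]]]'
python3 -c "
from h import *
rel()"
```

```text
t: 22.15
tool_pos: [0.5948, 0.1192, 0.0783]
orientation: [-1.288, 1.056, -1.073]
force: [2.2, 0.4, -0.5]
opening: 0.0004
t 22.1 r 30.9 tang 13.1 mm z 78.3 xyaw -78.9 tiltx,z 0.6 0.2 deg q6 1.49 Ftool [0.  0.5 2.2]
```

```bash
python3 -m creep '[[[1,0,0,-0.2,-0.5,0,0],[1,0,0,-0.2,0,0,0],[1,0,0,-0.2,0,0,0],[1,0,0,0,0,0,0],[1,0,0,0,0,0,0],[1,0,0,0,0,0,0],[1,0,0,0,0,0,0],[1,0,0,0,0,0,0]]]'
python3 -c "
from h import *
rel()"
```

```text
t: 22.95
tool_pos: [0.5947, 0.1193, 0.0791]
orientation: [-1.285, 1.053, -1.073]
force: [2.6, 1.2, -2.1]
opening: 0.0005
t 22.9 r 30.8 tang 12.9 mm z 79.1 xyaw -78.8 tiltx,z 0.9 0.2 deg q6 1.49 Ftool [-0.6  2.1  2.7]
```

```bash
python3 -m creep '[[[1,0,0.05,-0.3,-0.8,0,0],[1,0,0,0,0,0,0],[1,0,0.03,-0.3,0,0,0],[1,0,0.03,-0.3,0,0,0],[1,0,0.03,-0.3,0,0,0],[1,0,0.03,-0.3,0,0,0],[1,0,0.03,-0.3,0,0,0],[1,0,0.03,-0.3,0,0,0]]]'
python3 -c "
from h import *
rel()"
```

```text
t: 23.75
tool_pos: [0.5934, 0.1192, 0.0806]
orientation: [-1.26, 1.034, -1.086]
force: [18.1, 4.0, -13.2]
opening: 0.0006
t 23.8 r 30.6 tang 11.7 mm z 80.6 xyaw -78.9 tiltx,z 2.6 0.2 deg q6 1.49 Ftool [-0.4 14.  17.9]
```

Resistance is now 18 N with no advance, far above the 1.5 N friction, so this looks like the stop. Backing off and checking by eye.

```bash
python3 -m creep '[[[1,0,0,0.5,0,0,0],[1,0,0,1,-1.5,0,0],[1,0,-3,0,-1,0,0],[1,0,-4,0,0,0,0],[1,0,-4,0,0,0,0],[1,0,-2,-3,0,0,0],[1,0,0,-4,0,0,0],[1,0,0,-4,0,0,0]]]'
python3 - <<'E'
from h import *
from plant import optics
rel()
c=optics.read_camera("wrist"); f=c["frame"]; np.savez("pics/w7.npz",**c)
h=proj(c,[[.577,.1465,.070]])[0].round().astype(int); print(h)
u,v=h; x0,y0=max(u-75,0),max(v-75,0)
print(x0,y0); cv2.imwrite("pics/w7.png",cv2.resize(f[y0:y0+150,x0:x0+150,::-1],None,fx=4,fy=4))
E
```

```text
t: 24.55
tool_pos: [0.4953, 0.1003, 0.2144]
orientation: [-1.309, 1.074, -1.061]
force: [-0.3, 0.3, 0.3]
opening: 0.0005
t 24.6 r 30.3 tang -88.2 mm z 214.4 xyaw -78.9 tiltx,z -0.9 0.1 deg q6 1.48 Ftool [-0.4 -0.3 -0.2]
[247 114]
172 39
```

View pics/w7.png

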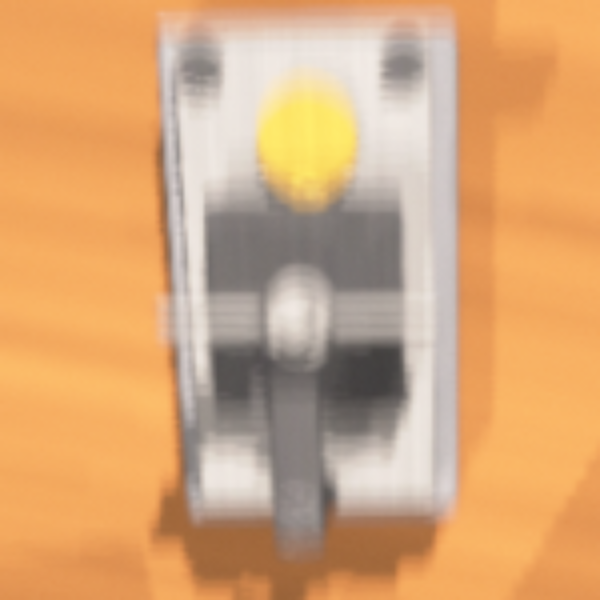

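Motion-blurred, but the wings (162,318)–(435,320) stand square to the base. I'll take one sharp picture with the arm at rest and measure the angle, plus the empty nut and the other things against the start.

```bash
python3 -m creep '[[[1,0,0,-2,0,0,0],[1,0,0,0,0,0,0],[1,0,0,0,0,0,0],[1,0,0,0,0,0,0],[1,0,0,0,0,0,0],[1,0,0,0,0,0,0],[1,0,0,0,0,0,0],[1,0,0,0,0,0,0]]]'
python3 - <<'E'
from h import *
from plant import optics
rel()
c=optics.read_camera("wrist"); f=c["frame"]; np.savez("pics/w8.npz",**c)
u,v=proj(c,[[.577,.1465,.070]])[0].round().astype(int); x0,y0=max(u-75,0),max(v-75,0)
t=optics.read_camera("top"); t0=np.load("pics/top0.npz")["frame"].astype(int)
g=t["frame"].astype(int)
for n,(a,b,x,y) in dict(empty=(322,380,185,262),padlock=(253,280,292,325),oil=(100,138,224,255),carton=(262,316,112,162),driver=(410,462,168,250)).items():
    print(n,np.abs(g-t0)[x:y,a:b].mean().round(2))
print(x0,y0); cv2.imwrite("pics/w8.png",np.hstack([cv2.resize(f[y0:y0+150,x0:x0+150,::-1],(500,500)),cv2.resize(t["frame"][150:300,240:390,::-1],(300,300)).repeat(1,0) if 0 else cv2.copyMakeBorder(cv2.resize(t["frame"][150:300,240:390,::-1],(300,300)),0,200,0,0,0)]))
E
```

```text
t: 25.4
tool_pos: [0.4674, 0.0954, 0.2131]
orientation: [-1.317, 1.081, -1.055]
force: [-0.2, 0.3, -0.3]
opening: 0.0001
t 25.4 r 29.7 tang -116.4 mm z 213.1 xyaw -78.9 tiltx,z -1.5 0.1 deg q6 1.47 Ftool [-0.4  0.3 -0.1]
empty 5.27
padlock 11.16
oil 14.73
carton 14.96
driver 5.94
171 6
```

View pics/w8.png

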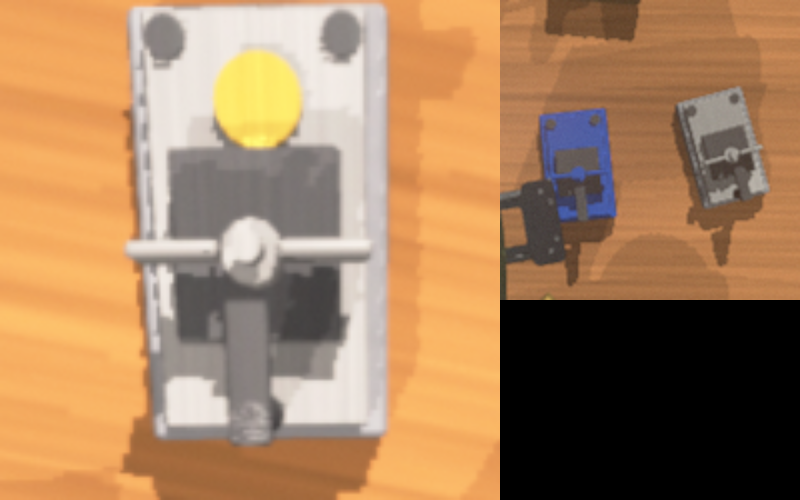

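Sharp view: wings (128,249)–(370,249) lie parallel to the jaw edge (170,148)–(338,147), and the key bow (257,98) is in place. The empty clamp's nut is as it was. One numeric check.

```bash
python3 - <<'E'
from h import *
c=dict(np.load("pics/w8.npz")); k=150/500
f=lambda P,z: onplane(c,[[171+x*k,6+y*k] for x,y in P],z)
a=lambda P:np.degrees(np.arctan2(*(P[1]-P[0])[1::-1]))
print("wing",a(f([(128,249),(370,249)],.08)),"jaw edge",a(f([(170,148),(338,147)],.054)),"base front",a(f([(133,8),(385,8)],.04)),"bow",f([(257,98)],.044),"hub",f([(250,250)],.07))
from plant import robot
robot.close_job()
E
```

```text
wing -79.12705467370922 jaw edge -78.84830233182863 base front -79.20484172500456 bow [[0.62095449 0.15456881 0.044     ]] hub [[0.57724605 0.14674059 0.07      ]]
the job is handed in; nothing more can be done
```

I screwed the loaded clamp's wing nut down to its stop and handed the job in at about 25 s. The closed fingertips turned it about 301° clockwise in two main strokes and a short final push.

**Tightness:** in the last picture the wings lie at -79.1°, the jaw edge at -78.8° and the base edge at -79.2°, so the joint reads about 0. On the final push the nut resisted with about 18 N and did not turn further, against the 1.5 N or so that friction would give.

**Key:** the bow's centre measured (0.621, 0.155) m both about 13° before the end and at the end, so it did not move over that last part. It looked in place in the earlier pictures too.

**Empty clamp:** its nut looks unchanged in the last top picture.

**What did not go cleanly:**
- The second stroke stalled about 13° short. The fingers rode up and lagged the wing, so I lifted off, looked again and finished with a fresh short push. I did not find the cause.
- The start-to-end top-picture comparison for the padlock, oil bottle and carton gave raised differences (11–15 grey levels). I put this down to the arm being in view and its shadow, because the hand never came near them. I did not measure their positions again.

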